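# Put the balance's calibration weights away

### The job

The balance has been calibrated: take the stack of four steel weights off its pan and put each one away in its own white storage block, the widest weight in the widest well, the next widest in the next, and so on, lying flat on the well's floor. Set every weight down gently, never dropping one, and leave the amber bottle standing where it is.

Things in the scene. Friction and masses are not known exactly. Their poses are not given: they have to be found in the camera images.
- balance: White laboratory balance, fixed to the bench, 230 x 190 mm, origin at the centre of its underside. Its dark round pan (136 mm across, top face 62 mm above the bench) is centred 40 mm from the origin along the balance's +x axis; the grey panel with the display lies on the -x side. The stack of weights stands on the pan at the start, within 15 mm of the pan's centre in x and y.
- weight_a: The widest of four plain, flat steel disc weights, 64 mm diameter, 24 mm high, about 0.6 kg. Starts at the bottom of the stack, standing on the balance pan. Origin at the centre of its underside, z up along its axis.
- weight_b: The second widest of four plain, flat steel disc weights, 50 mm diameter, 22 mm high, about 0.34 kg. Starts on weight_a, within 4 mm of its centre in x and y. Origin at the centre of its underside, z up along its axis.
- weight_c: The third widest of four plain, flat steel disc weights, 36 mm diameter, 20 mm high, about 0.16 kg. Starts on weight_b, within 4 mm of its centre in x and y. Origin at the centre of its underside, z up along its axis.
- weight_d: The narrowest of four plain, flat steel disc weights, 22 mm diameter, 20 mm high, about 0.06 kg. Starts on top of the stack, on weight_c, within 4 mm of its centre in x and y. Origin at the centre of its underside, z up along its axis.
- block_a: White plastic storage block fixed to the bench, 96 x 96 x 16 mm (all four blocks have the same outside), with the widest well: a central round well 76 mm wide and 7 mm deep (its floor 9 mm above the bench, lined with blue felt). Home of weight_a, which fits in with 6 mm to spare all round and then stands 17 mm above the block's top. Origin at the centre of the block's underside, z up.
- block_b: White plastic storage block fixed to the bench, 96 x 96 x 16 mm (all four blocks have the same outside), with the second widest well: a central round well 62 mm wide and 7 mm deep (its floor 9 mm above the bench, lined with blue felt). Home of weight_b, which fits in with 6 mm to spare all round and then stands 15 mm above the block's top. Origin at the centre of the block's underside, z up.
- block_c: White plastic storage block fixed to the bench, 96 x 96 x 16 mm (all four blocks have the same outside), with the third widest well: a central round well 48 mm wide and 7 mm deep (its floor 9 mm above the bench, lined with blue felt). Home of weight_c, which fits in with 6 mm to spare all round and then stands 13 mm above the block's top. Origin at the centre of the block's underside, z up.
- block_d: White plastic storage block fixed to the bench, 96 x 96 x 16 mm (all four blocks have the same outside), with the narrowest well: a central round well 34 mm wide and 7 mm deep (its floor 9 mm above the bench, lined with blue felt). Home of weight_d, which fits in with 6 mm to spare all round and then stands 13 mm above the block's top. Origin at the centre of the block's underside, z up.
- bottle: Small closed amber glass bottle with a black cap, 36 mm diameter, 70 mm high, standing loose on the bench beyond the balance. Not to be moved. Origin at the centre of its underside, z up.
Things that resemble listed ones, but are neither listed nor needed, are in the scene too. Leave any brown, green or yellow look-alike of the weight_b alone.

How it is judged (in metres and radians):
At the end, for the whole second after the job is handed in: Each weight lies flat on the floor of its own block's well: centre within 10 mm of the block's centre, underside 6 to 12 mm above the block's underside, tilted less than 0.08 rad, at rest (under 0.02 m/s and 0.2 rad/s); the amber bottle upright (under 0.1 rad) and within 30 mm of where it stood (horizontal distance between weight_a and block_a below 0.01 m and z of weight_a in the frame of block_a between 0.006 and 0.012 m and angle between each of weight_a, weight_b, weight_c, weight_d's own z axis and vertical below 0.08 rad and linear speed of each of weight_a, weight_b, weight_c, weight_d below 0.02 m/s and angular speed of each of weight_a, weight_b, weight_c, weight_d below 0.2 rad/s and horizontal distance between weight_b and block_b below 0.01 m and z of weight_b in the frame of block_b between 0.006 and 0.012 m and horizontal distance between weight_c and block_c below 0.01 m and z of weight_c in the frame of block_c between 0.006 and 0.012 m and horizontal distance between weight_d and block_d below 0.01 m and z of weight_d in the frame of block_d between 0.006 and 0.012 m and angle between bottle's own z axis and vertical below 0.1 rad and distance of bottle from where it was at the start of the episode below 0.03 m); the robot touches nothing.
It fails at once if weight_a is dropped or thrown: it moves faster than 0.7 m/s (a free fall of 25 mm) with no finger touching it (linear speed of weight_a above 0.7 m/s and contact force between weight_a and the fingers below 0.01 N).
It fails at once if weight_b is dropped or thrown: it moves faster than 0.7 m/s (a free fall of 25 mm) with no finger touching it (linear speed of weight_b above 0.7 m/s and contact force between weight_b and the fingers below 0.01 N).
It fails at once if weight_c is dropped or thrown: it moves faster than 0.7 m/s (a free fall of 25 mm) with no finger touching it (linear speed of weight_c above 0.7 m/s and contact force between weight_c and the fingers below 0.01 N).
It fails at once if weight_d is dropped or thrown: it moves faster than 0.7 m/s (a free fall of 25 mm) with no finger touching it (linear speed of weight_d above 0.7 m/s and contact force between weight_d and the fingers below 0.01 N).
It fails at once if the amber bottle is knocked over or pushed more than 30 mm (angle between bottle's own z axis and vertical above 0.5 rad or distance of bottle from where it was at the start of the episode above 0.03 m).
It also fails if it takes over 96 s, if anything falls off the work surface, if the arm or the gripper's body presses on something with over 40 N, if the wrist force passes 120 N, or if a joint passes its speed limit or range.

### The arm

A 6-joint arm with a two-finger parallel gripper is mounted at the origin on the work surface. World frame = base frame: x ahead of the robot, y to its left, z up, the work surface at z = 0. Lengths are in mm, angles in rad, forces in N, time in s.
With the tool pointing down it reaches from about 400 to 825 mm from the base axis. Payload 7 kg.
Tool frame: the origin (TCP) lies between the finger pads; the fingertips stand 8 mm ahead of it and the grasp point (between the pads) lies 11 mm behind it (bot.tcp_to_tips is the distance from the TCP to the fingertips, in mm); z points along the fingers, y is the line along which they close (so a half turn about z gives the same grasp; the last joint's range is limited). The gripper opens to 88 mm and grips with 3 to 60 N. Pads are 19 mm wide; open, the fingers measure 130 mm over their backs; the gripper's body (78 mm by 193 mm) begins 47 mm behind the grasp point.
Start: joints at [1.601, 0.359, 0.012, 0, -1.224, -0.288], TCP at [172.104, 652.668, 234.561] pointing down, gripper open.
Joint ranges: [-3.07, 3.07], [-1.43, 2.12], [-1.02, 1.25], [-3.03, 1.67], [-3.05, -0], [-3.03, 3.03]. Speed limits (rad/s): [2.39, 2.39, 3.01, 3.14, 3.14, 3.14].

### API

Orientations are given as a 3x3 rotation matrix whose columns are the frame's x, y, z axes.
In Python, from workcell import bot gives the robot as it stands. The module is installed in compiled form; this text tells all that it offers.
- The arm moves only by the tool servo_tool, never from a script. Its argument "steps" is a list of rows, each an object with "claw": the opening in per cent of the stroke, from 0 (shut) to 100 (fully open); "linear": the shift along the tool's x, y, z in m, a list of three; "rotation": the turn, a rotation vector about the tool's x, y, z in rad, a list of three. In form: [{"claw": claw, "linear": [dx, dy, dz], "rotation": [ax, ay, az]}, ...]. A call has 1 to 10 rows; each row is the pose to reach, as a shift and turn from the pose commanded when the call began, along the tool's axes at that moment; what a row does not reach only later rows make up. A row lasts 1/8 s, in which the tool goes at most 62.5 mm and 10.7 degrees, less where a joint would pass 70% of its speed; a pose out of reach is approached as far as the arm can. A call with a gripper value outside its range is refused whole. The fingers move at their own pace and stop on an object; "squeeze" is the grip in N (left out, the last holds). Time passes only in rows, so rows that repeat a pose let the fingers close. It gives the time, the measured TCP pose, the force, the opening and the grip force at its end, in the units of the state.
- bot.observe(): the state, without advancing time (a new reading comes with each control period).
- bot.get_image(name): name is "scene" or "top" or "wrist"; returns the picture (384x512x3 uint8, blue, green, red); there is no depth.
- bot.camera_model(name): a dict with "fx", "fy", "cx", "cy" (pixels), "k1" (the pictures are not rectified: a ray, as slopes to the right and down, at radius r is drawn at 1 + k1 r^2 times it, then the intrinsics apply), "world_to_cam" (4x4, takes a point from world to camera coordinates); the wrist camera has in their place "hand_eye" (4x4, takes a point from camera to tool coordinates, whose origin is the TCP and whose axes are the flange's). Camera axes: x right, y up, looking along -z (the intrinsics and any distortion apply to the point x, -y, -z); pixel columns grow to the right and rows downward; lengths in mm; the calibration is good to about 2 mm. A picture is of the moment at which its call begins: read the wrist's pose just before it. camera_model takes no time and is no camera call.
- bot.job_done(): hands the job in; it is judged then, once.
Trained networks look in the newest picture that a camera, given by its name, has taken for a name from the list of things; names that differ only in an ending like _2 or _b are one class to them, and where a whole thing is asked for, a point or a joint stands for the part that bears it (a point fixed in the world has none). Each returns a list of dicts, best first, with "conf" (0 to 1); they miss things now and then, are a little off and sometimes report something else, mostly with a low value. They report only what shows in the picture. A call takes as long as a camera call. They do not tell look-alikes from the thing itself.
- bot.trace(camera, label): "pixels" (384x512 bool, what is visible of it) and "at" ([row, column] in pixels, amid what is visible of it).
- bot.mark_of(camera, label): "at" ([row, column] in pixels: a listed point, or the origin of a listed thing).
The state is a dict: "clock": time; "q": joint angles; "joint_vel": joint speeds; "joint_efforts": joint torques, N m; "eef_pos": TCP position; "orientation": TCP orientation; "ft_force": force on the tool from outside, world axes, zero at the start; "moment": the same for the moment, N m; "grip_width": opening from 0.0 (shut) to 1.0 (fully open); "finger_force": force on a finger pad.
Only numpy, scipy, OpenCV 4.12 (cv2) and the standard library are available. Lean on these libraries where they do the work, as an engineer would, in place of code of your own. Each camera call takes 0.05 s, during which the arm holds its last target. There are 200 camera calls.

## Working session

There is one attempt and no reset: what is moved stays moved. The work goes in short steps, Python scripts to look and compute and a tool call to move; the robot and the scene stay as the last step left them, time stands still between calls to the robot, and variables do not carry over. Pictures are saved under pics/ and viewed, at most 14 in all, crops included, and the job is handed in when it is done.

Besides the shell and the picture viewer there is one more tool, called as name(argument=value, ...), one argument or row to a line, values as JSON. servo_tool: Moves the arm, as the interface text tells. Its arguments: {"type":"object","properties":{"steps":{"type":"array","items":{"type":"object","properties":{"claw":{"type":"number"},"linear":{"type":"array","items":{"type":"number"}},"rotation":{"type":"array","items":{"type":"number"}}}}},"squeeze":{"type":"number"}},"required":["steps"]}

```bash
mkdir -p pics
cat > h.py <<'E'
import numpy as np, cv2
from workcell import bot
def ray(cam,px,st=None):
    """origin, direction in world for pixel [row,col]"""
    m=bot.camera_model(cam); r,c=px
    x=(c-m["cx"])/m["fx"]; y=(r-m["cy"])/m["fy"]
    u,v=x,y
    for _ in range(20):
        s=1+m["k1"]*(u*u+v*v); u,v=x/s,y/s
    d=np.array([u,-v,-1.])
    if "hand_eye" in m:
        st=st or bot.observe()
        T=np.eye(4);T[:3,:3]=np.array(st["orientation"]);T[:3,3]=st["eef_pos"]
        T=T@np.array(m["hand_eye"])
    else: T=np.linalg.inv(np.array(m["world_to_cam"]))
    return T[:3,3],T[:3,:3]@d
def onz(cam,px,z,st=None):
    o,d=ray(cam,px,st); return o+d*(z-o[2])/d[2]
def proj(cam,p,st=None):
    m=bot.camera_model(cam)
    if "hand_eye" in m:
        st=st or bot.observe()
        T=np.eye(4);T[:3,:3]=np.array(st["orientation"]);T[:3,3]=st["eef_pos"]
        W=np.linalg.inv(T@np.array(m["hand_eye"]))
    else: W=np.array(m["world_to_cam"])
    q=W@np.append(p,1); u,v=q[0]/-q[2],-q[1]/-q[2]; s=1+m["k1"]*(u*u+v*v)
    return np.array([m["cy"]+m["fy"]*v*s,m["cx"]+m["fx"]*u*s])
E
python3 - <<'E'
from h import *
np.set_printoptions(precision=3,suppress=True)
s=bot.observe();print(s)
a=bot.get_image("top");b=bot.get_image("scene");
cv2.imwrite("pics/1.png",cv2.resize(a,None,fx=1.5,fy=1.5));cv2.imwrite("pics/2.png",cv2.resize(b,None,fx=1.5,fy=1.5))
for l in ["balance","weight_a","block_a","bottle"]:
  for c in ["top","scene"]:
    for t in bot.trace(c,l): print(l,c,t["conf"],t["at"],t["pixels"].sum())
    for t in bot.mark_of(c,l): print(' mark',t["conf"],t["at"],onz(c,t["at"],0))
E
```

```text
{'clock': 0.0, 'q': array([ 1.601,  0.359,  0.011, -0.   , -1.224, -0.288]), 'joint_vel': array([-0.002, -0.001, -0.001,  0.001, -0.   , -0.   ]), 'joint_efforts': array([  0.001, -58.273,  29.305,   6.997,   0.007,  -0.   ]), 'eef_pos': array([171.997, 652.216, 233.602]), 'orientation': array([[ 0.967, -0.255, -0.   ],
       [-0.255, -0.967, -0.002],
       [ 0.   ,  0.002, -1.   ]]), 'ft_force': array([ 0.007,  0.405, -0.167]), 'moment': array([ 0.008,  0.028, -0.007]), 'finger_force': 0.0, 'grip_width': 0.9997424028107195}
balance top 0.57 [205.2, 268.9] 4925
 mark 0.73 [203.3, 264.4] [545.985 -33.096   0.   ]
balance scene 0.81 [213.8, 211.1] 7549
 mark 0.96 [215.0, 215.8] [533.378 -42.871   0.   ]
weight_a top 0.78 [203.2, 202.2] 216
weight_a top 0.68 [142.1, 252.2] 236
weight_a top 0.61 [194.3, 268.2] 57
weight_a top 0.59 [191.0, 264.4] 144
weight_a top 0.58 [234.6, 208.6] 235
weight_a top 0.51 [201.6, 271.1] 113
weight_a top 0.48 [199.4, 269.1] 66
 mark 0.75 [189.2, 344.5] [ 581.127 -276.108    0.   ]
 mark 0.74 [234.1, 209.8] [459.145 132.698   0.   ]
 mark 0.64 [195.2, 267.
[... 1179 characters left out ...]
0.64 [186.5, 344.5] [ 589.288 -276.496    0.   ]
 mark 0.56 [241.5, 340.2] [ 424.986 -255.832    0.   ]
 mark 0.56 [239.5, 164.6] [447.303 267.454   0.   ]
block_a scene 0.78 [151.0, 308.4] 1119
block_a scene 0.69 [120.8, 257.1] 962
block_a scene 0.64 [261.3, 111.0] 2173
block_a scene 0.62 [311.5, 159.2] 2646
 mark 0.93 [263.8, 114.1] [ 430.595 -258.756    0.   ]
 mark 0.92 [152.7, 303.9] [607.061 243.748   0.   ]
 mark 0.85 [121.7, 259.2] [441.808 281.06    0.   ]
 mark 0.68 [312.1, 161.6] [ 582.819 -278.35     0.   ]
bottle top 0.44 [136.0, 194.6] 135
 mark 0.69 [139.9, 194.9] [744.496 171.249   0.   ]
bottle scene 0.61 [185.7, 344.9] 323
 mark 0.69 [193.5, 342.5] [749.44  175.604   0.   ]
```

View pics/1.png

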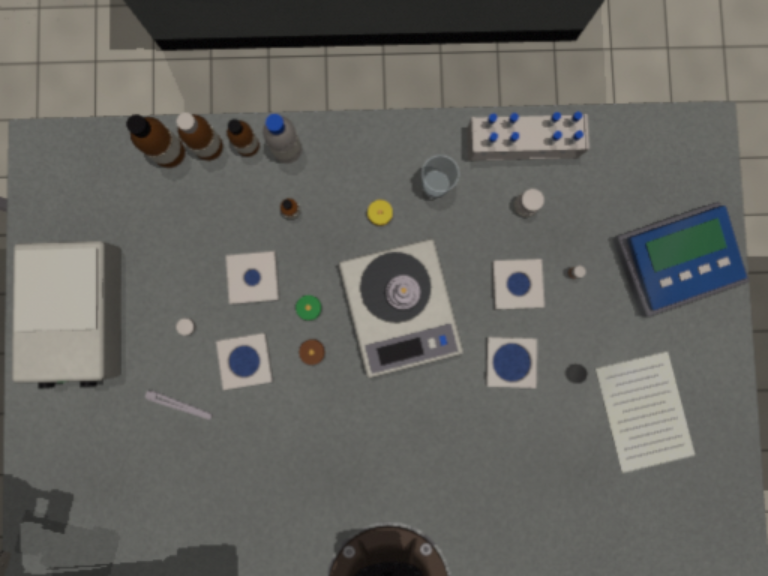

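View pics/2.png

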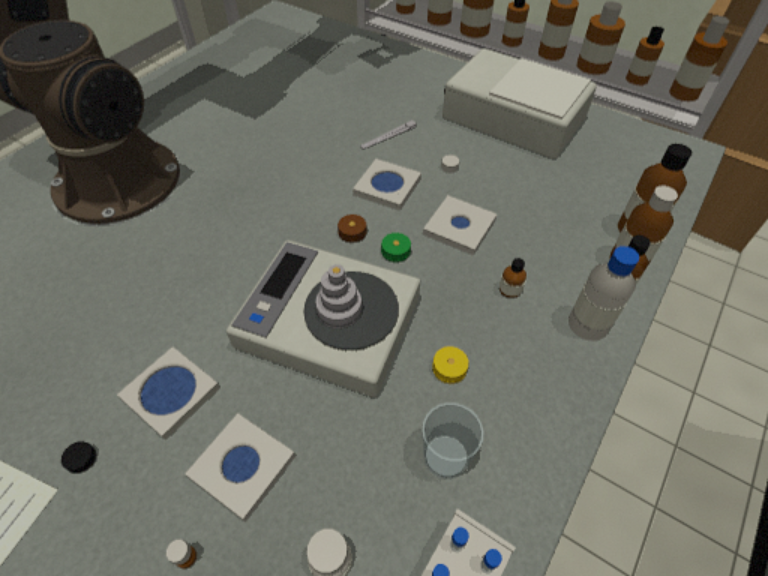

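Top view: stack at about (403,291) in the enlarged picture. Wells there: widest (512,362), second (244,361), third (519,284), narrowest (252,277). Bottle at (289,208).

Possible look-alikes of the weights in that picture are the brown disc (312,352), green (309,307), yellow (380,212), black disc (577,373) and white cap (185,327). I choose the grey steel stack on the pan.

```bash
cat >> h.py <<'E'
def blues(img):
    hsv=cv2.cvtColor(img,cv2.COLOR_BGR2HSV)
    m=cv2.inRange(hsv,(108,80,40),(125,255,170))
    n,l,s,c=cv2.connectedComponentsWithStats(cv2.morphologyEx(m,cv2.MORPH_OPEN,np.ones((3,3),np.uint8)))
    return [(s[i,4],c[i][::-1],s[i]) for i in range(1,n) if s[i,4]>80]
E
python3 - <<'E'
from h import *
np.set_printoptions(precision=1,suppress=True)
for c in ["top","scene"]:
    im=bot.get_image(c)
    for n,at,s in blues(im): print(c,n,at,onz(c,at,9))
print(onz("top",[193.3,268.7],148),onz("scene",[179,224.8],148))
print(bot.camera_model("wrist"))
o1,d1=ray("top",[193.3,268.7]);o2,d2=ray("scene",[179,224.8])
cv2.imwrite("pics/3.png",cv2.resize(bot.get_image("scene")[160:260,160:300],None,fx=5,fy=5))
s=bot.observe();R=s["orientation"];print(R.T@(np.array([555,-35,260])-s["eef_pos"]))
E
```

```text
top 140 [ 82.2 183. ] [921.2 202.6   9. ]
top 2084 [175.4 457.8] [ 611.8 -618.7    9. ]
top 164 [188.9 345.4] [ 581.3 -276.6    9. ]
top 296 [240.4 162.3] [445.2 272.3   9. ]
top 455 [241.2 340.8] [ 426.3 -255.4    9. ]
scene 202 [121.  257.6] [442.1 272.3   9. ]
scene 224 [174.3 415.3] [875.  322.7   9. ]
scene 856 [260.  111.7] [ 425.4 -257.     9. ]
scene 443 [309.  160.1] [ 580.1 -276.8    9. ]
scene 104 [371.4 328.2] [ 892.9 -196.1    9. ]
[566.9 -39.  148. ] [567.5 -38.2 148. ]
{'fx': 279.9934096746694, 'fy': 279.9934096746694, 'cx': 259.31068954644985, 'cy': 191.00843234554733, 'k1': -0.03812838205619728, 'hand_eye': array([[   0. ,    1. ,    0.3,   72.9],
       [   1. ,   -0. ,   -0. ,   -0.8],
       [   0. ,    0.3,   -1. , -149.4],
       [   0. ,    0. ,    0. ,    1. ]])}
[545.5 567.3 -25.4]
```

View pics/3.png

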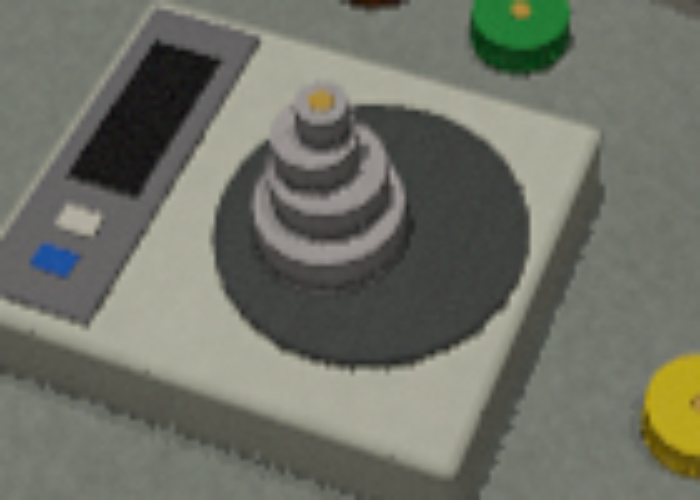

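The crop shows a grey steel stack with a gold dot on d, at d top ≈ (567,-39). The two cameras agree on it. Moving over it now.

servo_tool(
  steps=[
    {"claw": 60, "linear": [0.558, 0.567, -0.016]},
    {"claw": 60, "linear": [0.558, 0.567, -0.016]},
    {"claw": 60, "linear": [0.558, 0.567, -0.016]},
    {"claw": 60, "linear": [0.558, 0.567, -0.016]},
    {"claw": 60, "linear": [0.558, 0.567, -0.016]},
    {"claw": 60, "linear": [0.558, 0.567, -0.016]},
    {"claw": 60, "linear": [0.558, 0.567, -0.016]},
    {"claw": 60, "linear": [0.558, 0.567, -0.016]},
    {"claw": 60, "linear": [0.558, 0.567, -0.016]},
    {"claw": 60, "linear": [0.558, 0.567, -0.016]},
  ],
  squeeze=20,
)

```text
invalid input at $.steps[0]: expected keys claw, linear, rotation
```

servo_tool(
  steps=[
    {"claw": 60, "linear": [0.558, 0.567, -0.016], "rotation": [0, 0, 0]},
    {"claw": 60, "linear": [0.558, 0.567, -0.016], "rotation": [0, 0, 0]},
    {"claw": 60, "linear": [0.558, 0.567, -0.016], "rotation": [0, 0, 0]},
    {"claw": 60, "linear": [0.558, 0.567, -0.016], "rotation": [0, 0, 0]},
    {"claw": 60, "linear": [0.558, 0.567, -0.016], "rotation": [0, 0, 0]},
    {"claw": 60, "linear": [0.558, 0.567, -0.016], "rotation": [0, 0, 0]},
    {"claw": 60, "linear": [0.558, 0.567, -0.016], "rotation": [0, 0, 0]},
    {"claw": 60, "linear": [0.558, 0.567, -0.016], "rotation": [0, 0, 0]},
    {"claw": 60, "linear": [0.558, 0.567, -0.016], "rotation": [0, 0, 0]},
    {"claw": 60, "linear": [0.558, 0.567, -0.016], "rotation": [0, 0, 0]},
  ],
  squeeze=20,
)

```text
clock: 2.3
eef_pos: [483.2, 108.5, 247.8]
orientation: [[0.967, -0.255, 0.001], [-0.255, -0.967, 0.001], [0.001, -0.001, -1.0]]
ft_force: [0.6, 0.5, -0.2]
grip_width: 0.599
finger_force: 0.0
```

```bash
cat >> h.py <<'E'
def to(p,st=None):
    st=st or bot.observe(); return np.array(st["orientation"]).T@(np.array(p)-st["eef_pos"])
E
python3 - <<'E'
from h import *
np.set_printoptions(precision=3,suppress=True)
s=bot.observe();print(s["clock"],s["q"],s["eef_pos"],s["orientation"],to([567,-39,250]))
E
```

```text
2.3 [ 0.619  0.049 -0.354  0.    -1.166  0.695] [483.169 108.458 247.76 ] [[ 0.967 -0.255  0.001]
 [-0.255 -0.967  0.001]
 [ 0.001 -0.001 -1.   ]] [118.605 121.262  -2.244]
```

servo_tool(
  steps=[
    {"claw": 60, "linear": [0.118, 0.121, -0.002], "rotation": [0, 0, 0]},
    {"claw": 60, "linear": [0.118, 0.121, -0.002], "rotation": [0, 0, 0]},
    {"claw": 60, "linear": [0.118, 0.121, -0.002], "rotation": [0, 0, 0]},
    {"claw": 60, "linear": [0.118, 0.121, -0.002], "rotation": [0, 0, 0]},
    {"claw": 60, "linear": [0.118, 0.121, -0.002], "rotation": [0, 0, 0]},
  ],
)

```text
clock: 2.92
eef_pos: [565.4, -36.9, 248.9]
orientation: [[0.967, -0.256, -0.0], [-0.256, -0.967, 0.0], [-0.0, 0.0, -1.0]]
ft_force: [-0.6, 0.7, -0.8]
grip_width: 0.602
finger_force: 0.0
```

Run:
```python
from h import *
np.set_printoptions(precision=1,suppress=True)
s=bot.observe();im=bot.get_image("wrist")
print(s["clock"],s["eef_pos"],s["joint_vel"],to([567,-39,250]))
cv2.imwrite("pics/4.png",cv2.resize(im,None,fx=1.5,fy=1.5))
print("proj d",proj("wrist",[567,-39,148],s)*1.5)
hsv=cv2.cvtColor(im,cv2.COLOR_BGR2HSV)
m=cv2.inRange(hsv,(12,90,90),(32,255,255));n,l,st,c=cv2.connectedComponentsWithStats(m)
for i in range(1,n):
  if st[i,4]>8: print(st[i,4],c[i],onz("wrist",c[i][::-1],148,s))
```

```text
2.925 [565.4 -36.9 248.9] [ 0. -0. -0.  0.  0. -0.] [ 2.3  2.1 -0.9]
proj d [284.9 392.8]
1488 [200.7  46.9] [697.5 -21.4 148. ]
483 [59.2 76.4] [708.4 102.7 148. ]
78 [262.1 191.6] [565.3 -38.8 148. ]
37 [142.8 211.8] [574.9  76.6 148. ]
366 [357.4 264.4] [ 466.3 -112.9  148. ]
232 [159.8 266.2] [515.4  81.6 148. ]
14 [168.8 245.6] [534.9  64.7 148. ]
164 [368.7 303.2] [ 416.6 -117.5  148. ]
114 [395.3 302.1] [ 410.1 -145.5  148. ]
11 [418.  302.8] [ 402.4 -169.4  148. ]
1079 [262.1 305.6] [443.3  -7.1 148. ]
```

View pics/4.png

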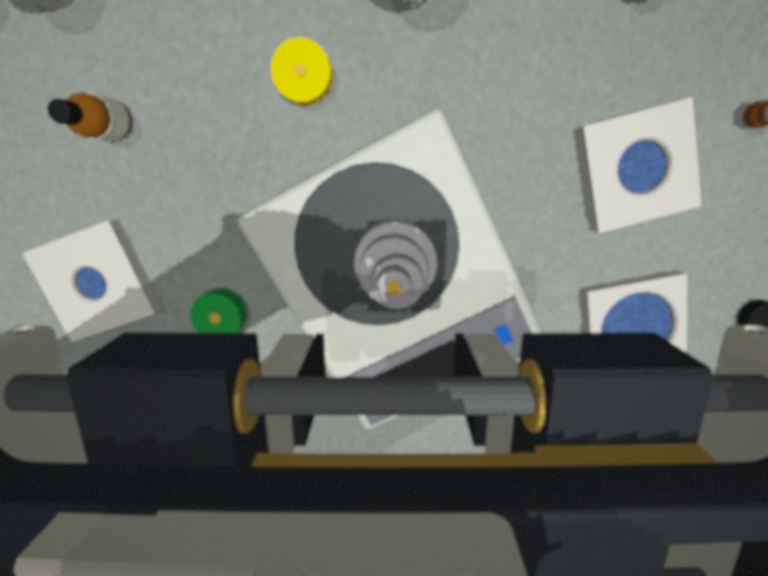

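Wrist view: stack top dot at (393,287), and the bottle at (95,117) is clear. d is at about (566,-39). Descending to grasp it.

servo_tool(
  steps=[
    {"claw": 50, "linear": [0.001, 0.002, 0.05], "rotation": [0, 0, 0]},
    {"claw": 50, "linear": [0.001, 0.002, 0.08], "rotation": [0, 0, 0]},
    {"claw": 50, "linear": [0.001, 0.002, 0.104], "rotation": [0, 0, 0]},
    {"claw": 50, "linear": [0.001, 0.002, 0.104], "rotation": [0, 0, 0]},
    {"claw": 10, "linear": [0.001, 0.002, 0.104], "rotation": [0, 0, 0]},
    {"claw": 10, "linear": [0.001, 0.002, 0.104], "rotation": [0, 0, 0]},
    {"claw": 10, "linear": [0.001, 0.002, 0.104], "rotation": [0, 0, 0]},
    {"claw": 10, "linear": [0.001, 0.002, 0.104], "rotation": [0, 0, 0]},
  ],
  squeeze=20,
)

```text
clock: 3.98
eef_pos: [566.7, -38.9, 146.2]
orientation: [[0.967, -0.255, 0.002], [-0.255, -0.967, 0.0], [0.002, -0.001, -1.0]]
ft_force: [-1.4, 2.4, 5.4]
grip_width: 0.24
finger_force: 20.0
```

servo_tool(
  steps=[
    {"claw": 10, "linear": [0, 0, -0.03], "rotation": [0, 0, 0]},
    {"claw": 10, "linear": [0, 0, -0.05], "rotation": [0, 0, 0]},
    {"claw": 10, "linear": [-0.032, -0.286, -0.05], "rotation": [0, 0, 0]},
    {"claw": 10, "linear": [-0.032, -0.286, -0.05], "rotation": [0, 0, 0]},
    {"claw": 10, "linear": [-0.032, -0.286, -0.05], "rotation": [0, 0, 0]},
    {"claw": 10, "linear": [-0.032, -0.286, -0.05], "rotation": [0, 0, 0]},
    {"claw": 10, "linear": [-0.032, -0.286, -0.05], "rotation": [0, 0, 0]},
    {"claw": 10, "linear": [-0.032, -0.286, -0.05], "rotation": [0, 0, 0]},
    {"claw": 10, "linear": [-0.032, -0.286, -0.05], "rotation": [0, 0, 0]},
  ],
)

```text
clock: 5.1
eef_pos: [607.7, 245.3, 194.6]
orientation: [[0.967, -0.255, -0.001], [-0.255, -0.967, -0.001], [-0.001, 0.001, -1.0]]
ft_force: [-0.6, -0.8, -0.8]
grip_width: 0.24
finger_force: 20.0
```

```bash
cat > look.py <<'E'
import sys
from h import *
np.set_printoptions(precision=1,suppress=True)
s=bot.observe();im=bot.get_image("wrist")
print(s["clock"],s["eef_pos"],s["joint_vel"],s["grip_width"],s["finger_force"])
hsv=cv2.cvtColor(im,cv2.COLOR_BGR2HSV)
m=cv2.inRange(hsv,(105,80,40),(128,255,255))
n,l,st,c=cv2.connectedComponentsWithStats(m)
for i in range(1,n):
  if st[i,4]>60: print("blue",st[i,4],c[i],onz("wrist",c[i][::-1],9,s),st[i,:4])
if len(sys.argv)>1: cv2.imwrite(f"pics/{sys.argv[1]}.png",cv2.resize(im,None,fx=1.5,fy=1.5))
for t in bot.trace("wrist","block_a"):
  p=t["pixels"].astype(np.uint8); q=cv2.findContours(p,0,2)[0]; q=max(q,key=cv2.contourArea)
  w=np.array([onz("wrist",[y,x],16,s)[:2] for x,y in q[:,0]],np.float32)
  print("block",t["conf"],t["at"],cv2.minAreaRect(w))
E
python3 look.py 5
```

```text
5.1 [607.7 245.3 194.6] [-0. -0. -0.  0.  0. -0.] 0.23962406792345875 19.9998477101326
blue 492 [253.4 174.8] [607.  253.5   9. ] [241 163  26  25]
blue 790 [268.2 289.5] [444. 276.   9.] [251 276  39  26]
block 0.91 [295.2, 261.9] ((449.99346923828125, 280.4586181640625), (69.13610076904297, 39.896236419677734), 75.1249008178711)
block 0.69 [173.0, 253.3] ((607.1981811523438, 253.23342895507812), (97.18982696533203, 96.4188003540039), 3.3715875148773193)
```

View pics/5.png

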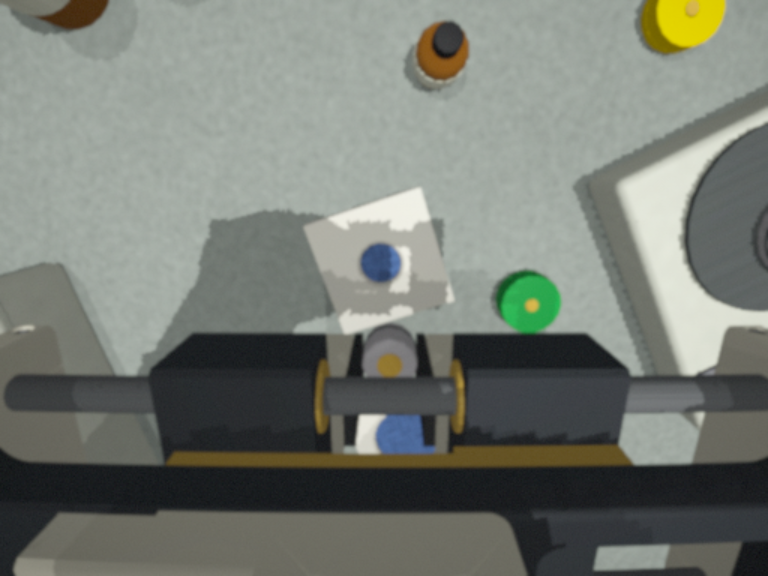

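The picture shows weight_d held between the pads (dot at (390,365)) and block_d at (380,262). Next is the relative offset.

Run:
```python
from h import *
np.set_printoptions(precision=1,suppress=True)
s=bot.observe(); d=onz("wrist",[243.3,260],196.4,s); print(s["eef_pos"],d, bot.camera_model("wrist")["hand_eye"])
g=np.array([607.1,253.4,0]); e=np.array(s["orientation"]).T@((g-d)*[1,1,0]); print(e,"via tcp",np.array(s["orientation"]).T@((g-s["eef_pos"])*[1,1,0]))
im=bot.get_image("top")
for t in bot.trace("top","block_a"):
  p=t["pixels"].astype(np.uint8); q=cv2.findContours(p,0,2)[0]; q=max(q,key=cv2.contourArea)
  print(t["conf"],cv2.minAreaRect(np.array([onz("top",[y,x],16)[:2] for x,y in q[:,0]],np.float32)))
```

```text
[607.9 244.6 195.2] [606.7 245.3 196.4] [[   0.     1.     0.3   72.9]
 [   1.    -0.    -0.    -0.8]
 [   0.     0.3   -1.  -149.4]
 [   0.     0.     0.     1. ]]
[-1.7 -7.9 -0. ] via tcp [-3.  -8.3 -0. ]
0.97 ((424.75555419921875, -252.85565185546875), (97.84790802001953, 99.36297607421875), 87.17869567871094)
0.78 ((444.3333740234375, 268.2261047363281), (95.71369934082031, 102.45699310302734), 7.635337829589844)
0.67 ((568.73291015625, 267.0184326171875), (59.27405548095703, 20.718713760375977), 88.27344512939453)
```

servo_tool(
  steps=[
    {"claw": 10, "linear": [-0.002, -0.008, 0.05], "rotation": [0, 0, 0]},
    {"claw": 10, "linear": [-0.002, -0.008, 0.1], "rotation": [0, 0, 0]},
    {"claw": 10, "linear": [-0.002, -0.008, 0.14], "rotation": [0, 0, 0]},
    {"claw": 10, "linear": [-0.002, -0.008, 0.155], "rotation": [0, 0, 0]},
    {"claw": 10, "linear": [-0.002, -0.008, 0.16], "rotation": [0, 0, 0]},
    {"claw": 10, "linear": [-0.002, -0.008, 0.164], "rotation": [0, 0, 0]},
    {"claw": 10, "linear": [-0.002, -0.008, 0.167], "rotation": [0, 0, 0]},
    {"claw": 10, "linear": [-0.002, -0.008, 0.167], "rotation": [0, 0, 0]},
  ],
)

```text
clock: 6.3
eef_pos: [608.4, 254.2, 28.8]
orientation: [[0.967, -0.255, 0.001], [-0.255, -0.967, 0.001], [0.001, -0.001, -1.0]]
ft_force: [-0.3, -0.3, -0.2]
grip_width: 0.239
finger_force: 20.0
```

servo_tool(
  steps=[
    {"claw": 10, "linear": [0, 0, 0.001], "rotation": [0, 0, 0]},
    {"claw": 10, "linear": [0, 0, 0.002], "rotation": [0, 0, 0]},
    {"claw": 50, "linear": [0, 0, 0.002], "rotation": [0, 0, 0]},
    {"claw": 50, "linear": [0, 0, 0.002], "rotation": [0, 0, 0]},
    {"claw": 50, "linear": [0, 0, 0.002], "rotation": [0, 0, 0]},
    {"claw": 60, "linear": [0, 0, -0.04], "rotation": [0, 0, 0]},
    {"claw": 60, "linear": [0, 0, -0.1], "rotation": [0, 0, 0]},
    {"claw": 60, "linear": [0, 0, -0.16], "rotation": [0, 0, 0]},
    {"claw": 60, "linear": [0, 0, -0.17], "rotation": [0, 0, 0]},
    {"claw": 60, "linear": [0, 0, -0.17], "rotation": [0, 0, 0]},
  ],
)

```text
clock: 7.55
eef_pos: [608.2, 254.2, 198.8]
orientation: [[0.967, -0.255, 0.001], [-0.255, -0.967, 0.001], [0.001, -0.002, -1.0]]
ft_force: [0.2, -0.5, 0.4]
grip_width: 0.601
finger_force: 0.0
```

```bash
cat > gold.py <<'E'
import sys
from h import *
np.set_printoptions(precision=1,suppress=True)
z=float(sys.argv[1]); s=bot.observe();im=bot.get_image("wrist")
print(s["clock"],s["eef_pos"])
m=cv2.inRange(cv2.cvtColor(im,cv2.COLOR_BGR2HSV),(12,90,90),(32,255,255));n,l,st,c=cv2.connectedComponentsWithStats(m)
for i in range(1,n):
  if 8<st[i,4]<250: print("gold",st[i,4],c[i],onz("wrist",c[i][::-1],z,s))
cv2.imwrite(f"pics/{sys.argv[2]}.png",im[100:320,80:450] if len(sys.argv)<4 else im)
E
python3 gold.py 29 6; python3 look.py
```

```text
7.55 [608.2 254.2 198.8]
gold 47 [259.5 176.8] [607.2 255.3  29. ]
gold 50 [360.5 201.2] [547.3 145.3  29. ]
7.6 [607.7 253.7 197.2] [-0.  0. -0. -0.  0. -0.] 0.6010674081821095 0.0
blue 158 [262.6 168. ] [611.8 249.2   9. ] [248 161  25  21]
blue 980 [277.6 288.3] [440.8 271.8   9. ] [257 276  42  26]
block 0.81 [165.5, 263.9] ((607.3062744140625, 253.13092041015625), (96.92724609375, 96.4427261352539), 3.3927769660949707)
block 0.67 [291.6, 277.7] ((444.0954895019531, 271.3405456542969), (116.6608657836914, 41.869789123535156), 75.08251953125)
```

View pics/6.png

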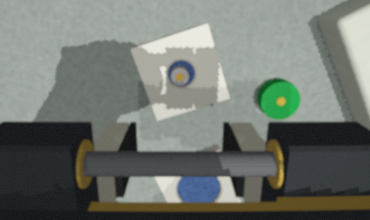

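d is seated, with its dot at (607,255) against block centre (607,253). Back to the stack for c.

servo_tool(
  steps=[
    {"claw": 65, "linear": [0.034, 0.294, -0.01], "rotation": [0, 0, 0]},
    {"claw": 65, "linear": [0.034, 0.294, -0.01], "rotation": [0, 0, 0]},
    {"claw": 65, "linear": [0.034, 0.294, -0.01], "rotation": [0, 0, 0]},
    {"claw": 65, "linear": [0.034, 0.294, -0.01], "rotation": [0, 0, 0]},
    {"claw": 65, "linear": [0.034, 0.294, -0.01], "rotation": [0, 0, 0]},
    {"claw": 65, "linear": [0.034, 0.294, -0.01], "rotation": [0, 0, 0]},
    {"claw": 65, "linear": [0.034, 0.294, -0.01], "rotation": [0, 0, 0]},
  ],
)

```text
clock: 8.57
eef_pos: [565.7, -39.1, 207.0]
orientation: [[0.967, -0.256, -0.002], [-0.256, -0.967, -0.0], [-0.002, 0.001, -1.0]]
ft_force: [-0.6, 0.6, -0.6]
grip_width: 0.649
finger_force: 0.0
```

```bash
python3 gold.py 128 7; python3 look.py
```

```text
8.575 [565.7 -39.1 207. ]
gold 32 [ 26.6 201.4] [616.  160.5 128. ]
gold 91 [262.7 203.3] [561.6 -40.4 128. ]
gold 226 [152.3 266.6] [527.6  74.4 128. ]
gold 157 [371.4 304.2] [ 434.  -116.7  128. ]
8.625 [566.  -38.6 207.1] [ 0. -0.  0.  0. -0.  0.] 0.6515346808781509 0.0
blue 1030 [446.  111.7] [ 579.3 -276.5    9. ] [429  93  35  38]
blue 106 [ 41.1 196.2] [606.7 251.5   9. ] [ 29 186  20  22]
blue 781 [446.  217.5] [ 439.6 -265.9    9. ] [419 205  47  30]
blue 63 [345.5 234.8] [ 450.2 -128.7    9. ] [341 229  11  13]
block 0.75 [110.6, 443.4] ((580.0673217773438, -270.5670471191406), (99.46114349365234, 105.46453094482422), 0.17673072218894958)
block 0.61 [189.0, 46.7] ((608.0079956054688, 247.61306762695312), (97.10034942626953, 108.75489044189453), 3.604142904281616)
block 0.58 [209.7, 447.8] ((444.529052734375, -251.53794860839844), (107.21080780029297, 73.4745101928711), 82.15876770019531)
```

View pics/7.png

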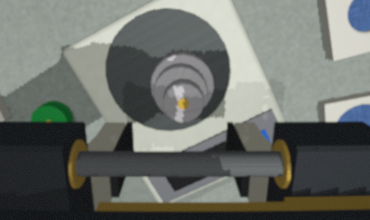

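c's dot is at (182,103) in the crop, world (561.6,-40.4). Grasping c and lifting.

servo_tool(
  steps=[
    {"claw": 65, "linear": [-0.004, 0.002, 0.04], "rotation": [0, 0, 0]},
    {"claw": 65, "linear": [-0.004, 0.002, 0.07], "rotation": [0, 0, 0]},
    {"claw": 65, "linear": [-0.004, 0.002, 0.082], "rotation": [0, 0, 0]},
    {"claw": 65, "linear": [-0.004, 0.002, 0.082], "rotation": [0, 0, 0]},
    {"claw": 25, "linear": [-0.004, 0.002, 0.082], "rotation": [0, 0, 0]},
    {"claw": 25, "linear": [-0.004, 0.002, 0.082], "rotation": [0, 0, 0]},
    {"claw": 25, "linear": [-0.004, 0.002, 0.082], "rotation": [0, 0, 0]},
    {"claw": 25, "linear": [-0.004, 0.002, 0.082], "rotation": [0, 0, 0]},
  ],
  squeeze=30,
)

```text
clock: 9.72
eef_pos: [562.1, -39.9, 127.0]
orientation: [[0.967, -0.255, 0.001], [-0.255, -0.967, 0.0], [0.001, -0.0, -1.0]]
ft_force: [-1.5, 0.0, 6.0]
grip_width: 0.399
finger_force: 30.0
```

servo_tool(
  steps=[
    {"claw": 25, "linear": [0, 0, -0.03], "rotation": [0, 0, 0]},
    {"claw": 25, "linear": [0, 0, -0.06], "rotation": [0, 0, 0]},
    {"claw": 25, "linear": [0.078, 0.224, -0.07], "rotation": [0, 0, 0]},
    {"claw": 25, "linear": [0.078, 0.224, -0.07], "rotation": [0, 0, 0]},
    {"claw": 25, "linear": [0.078, 0.224, -0.07], "rotation": [0, 0, 0]},
    {"claw": 25, "linear": [0.078, 0.224, -0.07], "rotation": [0, 0, 0]},
    {"claw": 25, "linear": [0.078, 0.224, -0.07], "rotation": [0, 0, 0]},
    {"claw": 25, "linear": [0.078, 0.224, -0.07], "rotation": [0, 0, 0]},
  ],
)

```text
clock: 10.72
eef_pos: [579.5, -276.4, 195.4]
orientation: [[0.967, -0.256, -0.001], [-0.256, -0.967, 0.001], [-0.001, -0.0, -1.0]]
ft_force: [0.6, -0.4, -1.0]
grip_width: 0.396
finger_force: 30.0
```

```bash
python3 gold.py 198 8; python3 look.py
```

```text
10.725 [ 579.5 -276.4  195.4]
gold 74 [341.4 132. ] [ 629.3 -332.6  198. ]
gold 195 [259.2 241.7] [ 580.  -275.8  198. ]
10.775 [ 579.6 -275.8  195.6] [ 0. -0. -0.  0. -0.  0.] 0.39906630378895896 29.999699592590332
blue 5930 [479.9  94.4] [ 605.  -547.8    9. ] [441   9  71 166]
blue 1031 [259.3 173. ] [ 579.2 -274.8    9. ] [241 156  37  35]
blue 1159 [272.3 287.9] [ 416.3 -250.8    9. ] [248 276  50  26]
block 0.62 [289.5, 267.6] ((418.8811950683594, -249.20895385742188), (89.5958023071289, 40.059814453125), 75.25009155273438)
block 0.62 [171.8, 257.5] ((579.7101440429688, -274.833740234375), (96.61286163330078, 96.33428955078125), 0.6415399312973022)
block 0.35 [245.9, 56.0] ((559.552490234375, 12.823907852172852), (30.67677116394043, 18.974323272705078), 76.08463287353516)
```

servo_tool(
  steps=[
    {"claw": 25, "linear": [0, -0.001, 0.05], "rotation": [0, 0, 0]},
    {"claw": 25, "linear": [0, -0.001, 0.1], "rotation": [0, 0, 0]},
    {"claw": 25, "linear": [0, -0.001, 0.14], "rotation": [0, 0, 0]},
    {"claw": 25, "linear": [0, -0.001, 0.157], "rotation": [0, 0, 0]},
    {"claw": 25, "linear": [0, -0.001, 0.162], "rotation": [0, 0, 0]},
    {"claw": 25, "linear": [0, -0.001, 0.166], "rotation": [0, 0, 0]},
    {"claw": 25, "linear": [0, -0.001, 0.168], "rotation": [0, 0, 0]},
    {"claw": 25, "linear": [0, -0.001, 0.168], "rotation": [0, 0, 0]},
  ],
)

```text
clock: 11.88
eef_pos: [580.7, -275.6, 29.0]
orientation: [[0.967, -0.255, 0.001], [-0.255, -0.967, -0.0], [0.001, -0.0, -1.0]]
ft_force: [-0.3, -0.3, -1.6]
grip_width: 0.397
finger_force: 30.0
```

servo_tool(
  steps=[
    {"claw": 25, "linear": [0, 0, 0.001], "rotation": [0, 0, 0]},
    {"claw": 25, "linear": [0, 0, 0.0015], "rotation": [0, 0, 0]},
    {"claw": 65, "linear": [0, 0, 0.001], "rotation": [0, 0, 0]},
    {"claw": 65, "linear": [0, 0, 0.001], "rotation": [0, 0, 0]},
    {"claw": 65, "linear": [0, 0, 0.001], "rotation": [0, 0, 0]},
    {"claw": 75, "linear": [0, 0, -0.04], "rotation": [0, 0, 0]},
    {"claw": 75, "linear": [0, 0, -0.1], "rotation": [0, 0, 0]},
    {"claw": 75, "linear": [0, 0, -0.16], "rotation": [0, 0, 0]},
    {"claw": 75, "linear": [0, 0, -0.17], "rotation": [0, 0, 0]},
    {"claw": 75, "linear": [0, 0, -0.17], "rotation": [0, 0, 0]},
  ],
)

```text
clock: 13.12
eef_pos: [580.5, -275.4, 198.8]
orientation: [[0.967, -0.255, 0.002], [-0.255, -0.967, 0.0], [0.002, -0.0, -1.0]]
ft_force: [-0.3, 0.2, 0.5]
grip_width: 0.752
finger_force: 0.0
```

```bash
python3 gold.py 29 9; python3 look.py
```

```text
13.125 [ 580.5 -275.4  198.8]
gold 56 [342.4 132.6] [ 605.2 -377.6   29. ]
gold 46 [259.4 176.2] [ 580.3 -274.6   29. ]
gold 11 [484.5 297.6] [ 336.1 -531.4   29. ]
gold 11 [494.2 303.7] [ 321.6 -545.2   29. ]
13.175 [ 579.8 -275.2  197.2] [ 0.  0. -0. -0.  0. -0.] 0.7502175365501808 0.0
blue 5986 [479.8  94.3] [ 605.  -548.2    9. ] [440   9  72 165]
blue 199 [261.4 165.4] [ 587.4 -279.     9. ] [242 155  37  31]
blue 1199 [274.1 287.4] [ 415.5 -252.5    9. ] [248 276  53  26]
block 0.69 [159.5, 265.8] ((579.296875, -274.9862365722656), (98.01316833496094, 96.7386703491211), 0.9220510721206665)
block 0.62 [288.9, 281.0] ((416.1911315917969, -254.3698272705078), (102.59821319580078, 40.27842712402344), 75.21694946289062)
```

View pics/9.png

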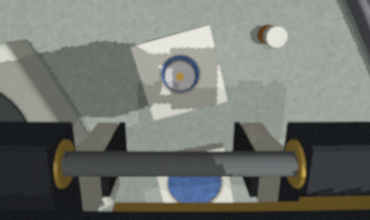

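c is seated, with its dot at (580,-275) against the block at (579,-275). Going back for b.

servo_tool(
  steps=[
    {"claw": 85, "linear": [-0.077, -0.223, 0], "rotation": [0, 0, 0]},
    {"claw": 85, "linear": [-0.077, -0.223, 0], "rotation": [0, 0, 0]},
    {"claw": 85, "linear": [-0.077, -0.223, 0], "rotation": [0, 0, 0]},
    {"claw": 85, "linear": [-0.077, -0.223, 0], "rotation": [0, 0, 0]},
    {"claw": 85, "linear": [-0.077, -0.223, 0], "rotation": [0, 0, 0]},
    {"claw": 85, "linear": [-0.077, -0.223, 0], "rotation": [0, 0, 0]},
  ],
)

```text
clock: 14.02
eef_pos: [562.2, -40.1, 197.0]
orientation: [[0.967, -0.254, -0.002], [-0.254, -0.967, -0.001], [-0.002, 0.001, -1.0]]
ft_force: [0.7, 0.3, 0.4]
grip_width: 0.847
finger_force: 0.0
```

```bash
python3 gold.py 108 10
```

```text
14.025 [562.2 -40.1 197. ]
gold 51 [459.3 108.6] [ 593.6 -220.3  108. ]
gold 85 [257.6 192.9] [565.3 -38.7 108. ]
gold 38 [ 18.1 201.1] [613.5 177.1 108. ]
gold 229 [123.  266.9] [525.9 107.1 108. ]
gold 11 [426.  299.4] [ 412.1 -176.1  108. ]
gold 19 [379.1 304.5] [ 419.1 -128.3  108. ]
gold 24 [392.5 304. ] [ 416.  -141.8  108. ]
gold 9 [401.  306.2] [ 410.8 -150.   108. ]
```

View pics/10.png

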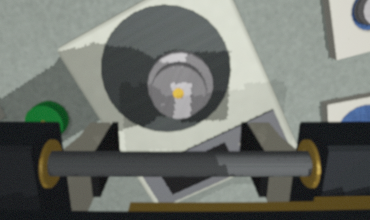

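b's dot is at (178,93) in the crop, world (565.3,-38.7).

servo_tool(
  steps=[
    {"claw": 85, "linear": [0.003, -0.002, 0.05], "rotation": [0, 0, 0]},
    {"claw": 85, "linear": [0.003, -0.002, 0.08], "rotation": [0, 0, 0]},
    {"claw": 85, "linear": [0.003, -0.002, 0.093], "rotation": [0, 0, 0]},
    {"claw": 85, "linear": [0.003, -0.002, 0.093], "rotation": [0, 0, 0]},
    {"claw": 40, "linear": [0.003, -0.002, 0.093], "rotation": [0, 0, 0]},
    {"claw": 40, "linear": [0.003, -0.002, 0.093], "rotation": [0, 0, 0]},
    {"claw": 40, "linear": [0.003, -0.002, 0.093], "rotation": [0, 0, 0]},
    {"claw": 40, "linear": [0.003, -0.002, 0.093], "rotation": [0, 0, 0]},
  ],
  squeeze=40,
)

```text
clock: 15.08
eef_pos: [566.4, -39.1, 106.0]
orientation: [[0.967, -0.255, 0.001], [-0.255, -0.967, -0.0], [0.001, -0.0, -1.0]]
ft_force: [-0.9, 0.3, 6.0]
grip_width: 0.557
finger_force: 40.0
```

servo_tool(
  steps=[
    {"claw": 40, "linear": [0, 0, -0.03], "rotation": [0, 0, 0]},
    {"claw": 40, "linear": [0, 0, -0.08], "rotation": [0, 0, 0]},
    {"claw": 40, "linear": [-0.198, -0.269, -0.09], "rotation": [0, 0, 0]},
    {"claw": 40, "linear": [-0.198, -0.269, -0.09], "rotation": [0, 0, 0]},
    {"claw": 40, "linear": [-0.198, -0.269, -0.09], "rotation": [0, 0, 0]},
    {"claw": 40, "linear": [-0.198, -0.269, -0.09], "rotation": [0, 0, 0]},
    {"claw": 40, "linear": [-0.198, -0.269, -0.09], "rotation": [0, 0, 0]},
    {"claw": 40, "linear": [-0.198, -0.269, -0.09], "rotation": [0, 0, 0]},
    {"claw": 40, "linear": [-0.198, -0.269, -0.09], "rotation": [0, 0, 0]},
    {"claw": 40, "linear": [-0.198, -0.269, -0.09], "rotation": [0, 0, 0]},
  ],
)

```text
clock: 16.32
eef_pos: [442.9, 271.0, 194.7]
orientation: [[0.967, -0.255, -0.001], [-0.255, -0.967, -0.001], [-0.001, 0.001, -1.0]]
ft_force: [0.3, 0.5, -4.1]
grip_width: 0.557
finger_force: 40.0
```

```bash
python3 gold.py 198 11; python3 look.py
```

```text
16.325 [442.9 271.  194.7]
gold 66 [233.5  18.7] [557.1 254.3 198. ]
gold 76 [351.9  55. ] [527.6 203.4 198. ]
gold 207 [259.3 243.5] [442.7 271.8 198. ]
gold 13 [445.2 303.4] [371.9 169.1 198. ]
gold 14 [430.1 305.1] [373.3 178.7 198. ]
16.375 [443.1 270.7 194.7] [-0. -0.  0.  0.  0. -0.] 0.5583279597539303 39.99893009662628
blue 242 [241.1  27.8] [602.9 249.6   9. ] [222   9  30  31]
blue 1721 [259.1 172. ] [444.  271.4   9. ] [235 150  49  44]
block 0.87 [38.5, 235.2] ((601.1132202148438, 253.62777709960938), (88.26111602783203, 95.43267059326172), 2.9447224140167236)
block 0.79 [169.1, 265.3] ((442.7870788574219, 271.7052001953125), (96.93545532226562, 96.71919250488281), 7.5049147605896)
```

servo_tool(
  steps=[
    {"claw": 40, "linear": [0, 0, 0.05], "rotation": [0, 0, 0]},
    {"claw": 40, "linear": [0, 0, 0.1], "rotation": [0, 0, 0]},
    {"claw": 40, "linear": [0, 0, 0.14], "rotation": [0, 0, 0]},
    {"claw": 40, "linear": [0, 0, 0.155], "rotation": [0, 0, 0]},
    {"claw": 40, "linear": [0, 0, 0.16], "rotation": [0, 0, 0]},
    {"claw": 40, "linear": [0, 0, 0.164], "rotation": [0, 0, 0]},
    {"claw": 40, "linear": [0, 0, 0.166], "rotation": [0, 0, 0]},
    {"claw": 40, "linear": [0, 0, 0.166], "rotation": [0, 0, 0]},
  ],
)

```text
clock: 17.48
eef_pos: [443.5, 272.0, 29.8]
orientation: [[0.967, -0.255, 0.001], [-0.255, -0.967, 0.001], [0.001, -0.001, -1.0]]
ft_force: [-0.1, -0.2, -2.7]
grip_width: 0.553
finger_force: 40.0
```

servo_tool(
  steps=[
    {"claw": 40, "linear": [0, 0, 0.001], "rotation": [0, 0, 0]},
    {"claw": 40, "linear": [0, 0, 0.0015], "rotation": [0, 0, 0]},
    {"claw": 85, "linear": [0, 0, 0.001], "rotation": [0, 0, 0]},
    {"claw": 85, "linear": [0, 0, 0.001], "rotation": [0, 0, 0]},
    {"claw": 85, "linear": [0, 0, 0.001], "rotation": [0, 0, 0]},
    {"claw": 90, "linear": [0, 0, -0.04], "rotation": [0, 0, 0]},
    {"claw": 90, "linear": [0, 0, -0.1], "rotation": [0, 0, 0]},
    {"claw": 90, "linear": [0, 0, -0.16], "rotation": [0, 0, 0]},
    {"claw": 90, "linear": [0, 0, -0.17], "rotation": [0, 0, 0]},
    {"claw": 90, "linear": [0, 0, -0.17], "rotation": [0, 0, 0]},
  ],
)

```text
clock: 18.73
eef_pos: [443.2, 271.8, 199.5]
orientation: [[0.967, -0.255, 0.001], [-0.255, -0.967, 0.001], [0.0, -0.002, -1.0]]
ft_force: [-0.1, -0.2, -0.5]
grip_width: 0.9
finger_force: 0.0
```

```bash
python3 gold.py 31 12; python3 look.py
```

```text
18.725 [443.2 271.8 199.5]
gold 67 [235.   20.8] [606.6 255.5  31. ]
gold 75 [351.6  56.3] [543.5 146.3  31. ]
gold 47 [259.3 176.7] [442.6 273.   31. ]
gold 204 [115.4 267.3] [373.4 484.7  31. ]
gold 63 [226.6 305.6] [281.4 361.   31. ]
18.775 [442.7 271.2 198.2] [-0.  0. -0. -0.  0. -0.] 0.9020941392134874 0.0
blue 236 [241.8  28.2] [602.7 249.6   9. ] [223  10  29  30]
blue 292 [263.3 159.8] [456.3 263.3   9. ] [236 149  48  37]
block 0.92 [35.6, 236.5] ((600.8347778320312, 253.70623779296875), (88.99136352539062, 96.96409606933594), 2.2908883094787598)
block 0.68 [157.1, 265.8] ((442.41571044921875, 271.379150390625), (98.22279357910156, 96.41158294677734), 7.7767014503479)
```

View pics/12.png

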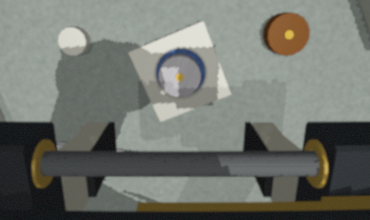

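b is seated, with its dot at (443,273) against the block at (442.5,271.4). Back for a.

servo_tool(
  steps=[
    {"claw": 100, "linear": [0.195, 0.269, 0], "rotation": [0, 0, 0]},
    {"claw": 100, "linear": [0.195, 0.269, 0], "rotation": [0, 0, 0]},
    {"claw": 100, "linear": [0.195, 0.269, 0], "rotation": [0, 0, 0]},
    {"claw": 100, "linear": [0.195, 0.269, 0], "rotation": [0, 0, 0]},
    {"claw": 100, "linear": [0.195, 0.269, 0], "rotation": [0, 0, 0]},
    {"claw": 100, "linear": [0.195, 0.269, 0], "rotation": [0, 0, 0]},
    {"claw": 100, "linear": [0.195, 0.269, 0], "rotation": [0, 0, 0]},
    {"claw": 100, "linear": [0.195, 0.269, 0], "rotation": [0, 0, 0]},
  ],
)

```text
clock: 19.88
eef_pos: [562.6, -37.6, 198.3]
orientation: [[0.967, -0.255, -0.002], [-0.255, -0.967, -0.0], [-0.001, 0.001, -1.0]]
ft_force: [-0.0, 0.2, -0.0]
grip_width: 1.002
finger_force: 0.0
```

```bash
python3 gold.py 86 13
```

```text
19.875 [562.6 -37.6 198.3]
gold 51 [460.8 108.5] [ 589.9 -234.9   86. ]
gold 64 [262.8 185. ] [565.6 -41.1  86. ]
gold 38 [ 21.1 200.8] [611.7 199.5  86. ]
gold 47 [125.3 223.5] [561.8 104.   86. ]
gold 221 [101.3 266.2] [522.3 148.7  86. ]
gold 15 [378.2 302.2] [ 402.1 -131.8   86. ]
```

View pics/13.png

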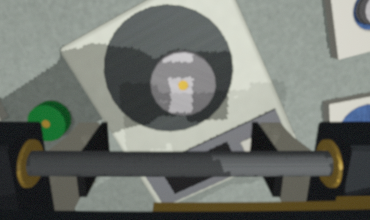

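a's dot is at (183,85) in the crop, world (565.6,-41.1).

servo_tool(
  steps=[
    {"claw": 100, "linear": [0.004, 0.003, 0.05], "rotation": [0, 0, 0]},
    {"claw": 100, "linear": [0.004, 0.003, 0.09], "rotation": [0, 0, 0]},
    {"claw": 100, "linear": [0.004, 0.003, 0.11], "rotation": [0, 0, 0]},
    {"claw": 100, "linear": [0.004, 0.003, 0.118], "rotation": [0, 0, 0]},
    {"claw": 100, "linear": [0.004, 0.003, 0.118], "rotation": [0, 0, 0]},
    {"claw": 60, "linear": [0.004, 0.003, 0.118], "rotation": [0, 0, 0]},
    {"claw": 60, "linear": [0.004, 0.003, 0.118], "rotation": [0, 0, 0]},
    {"claw": 60, "linear": [0.004, 0.003, 0.118], "rotation": [0, 0, 0]},
    {"claw": 60, "linear": [0.004, 0.003, 0.118], "rotation": [0, 0, 0]},
  ],
  squeeze=55,
)

```text
clock: 21.05
eef_pos: [566.6, -42.1, 81.8]
orientation: [[0.967, -0.255, 0.001], [-0.255, -0.967, 0.0], [0.001, -0.0, -1.0]]
ft_force: [-1.7, 1.8, 4.9]
grip_width: 0.718
finger_force: 55.0
```

servo_tool(
  steps=[
    {"claw": 60, "linear": [0, 0, -0.02], "rotation": [0, 0, 0]},
    {"claw": 60, "linear": [0, 0, -0.06], "rotation": [0, 0, 0]},
    {"claw": 60, "linear": [0, 0, -0.1], "rotation": [0, 0, 0]},
    {"claw": 60, "linear": [-0.082, 0.242, -0.115], "rotation": [0, 0, 0]},
    {"claw": 60, "linear": [-0.082, 0.242, -0.115], "rotation": [0, 0, 0]},
    {"claw": 60, "linear": [-0.082, 0.242, -0.115], "rotation": [0, 0, 0]},
    {"claw": 60, "linear": [-0.082, 0.242, -0.115], "rotation": [0, 0, 0]},
    {"claw": 60, "linear": [-0.082, 0.242, -0.115], "rotation": [0, 0, 0]},
    {"claw": 60, "linear": [-0.082, 0.242, -0.115], "rotation": [0, 0, 0]},
    {"claw": 60, "linear": [-0.082, 0.242, -0.115], "rotation": [0, 0, 0]},
  ],
)

```text
clock: 22.3
eef_pos: [425.6, -254.5, 195.7]
orientation: [[0.967, -0.254, -0.001], [-0.254, -0.967, 0.0], [-0.001, -0.0, -1.0]]
ft_force: [0.3, 1.0, -5.7]
grip_width: 0.715
finger_force: 55.0
```

```bash
python3 gold.py 200 14; python3 look.py
```

```text
22.3 [ 425.6 -254.5  195.7]
gold 65 [240.6  28.3] [ 534.8 -273.3  200. ]
gold 188 [259.1 244.4] [ 425.4 -253.6  200. ]
gold 209 [376.4 266.8] [ 393.5 -316.8  200. ]
gold 127 [141.3 269.4] [ 427.  -181.8  200. ]
gold 11 [226. 303.] [ 392.1 -223.8  200. ]
gold 24 [247.5 303. ] [ 388.8 -236.6  200. ]
gold 33 [277. 303.] [ 384.2 -254.1  200. ]
22.35 [ 425.8 -254.4  195.7] [ 0.  0.  0.  0. -0.  0.] 0.7133696148754038 54.998005628585815
blue 574 [498.7  10.7] [ 536.  -554.1    9. ] [483   0  29  26]
blue 353 [246.1  43.7] [ 569.1 -276.     9. ] [222  17  42  40]
blue 2015 [260.5 165.9] [ 433.5 -257.     9. ] [231 144  60  45]
blue 220 [121.4 172.1] [469.7 -88.8   9. ] [112 163  19  20]
block 0.87 [49.2, 234.0] ((577.166015625, -274.53497314453125), (95.34374237060547, 95.84353637695312), 0.4577009677886963)
block 0.86 [160.3, 265.2] ((425.87030029296875, -255.16299438476562), (97.01207733154297, 96.36174011230469), 86.50814056396484)
```

servo_tool(
  steps=[
    {"claw": 60, "linear": [0.001, 0.001, 0.05], "rotation": [0, 0, 0]},
    {"claw": 60, "linear": [0.001, 0.001, 0.1], "rotation": [0, 0, 0]},
    {"claw": 60, "linear": [0.001, 0.001, 0.14], "rotation": [0, 0, 0]},
    {"claw": 60, "linear": [0.001, 0.001, 0.155], "rotation": [0, 0, 0]},
    {"claw": 60, "linear": [0.001, 0.001, 0.16], "rotation": [0, 0, 0]},
    {"claw": 60, "linear": [0.001, 0.001, 0.164], "rotation": [0, 0, 0]},
    {"claw": 60, "linear": [0.001, 0.001, 0.167], "rotation": [0, 0, 0]},
    {"claw": 60, "linear": [0.001, 0.001, 0.167], "rotation": [0, 0, 0]},
  ],
)

```text
clock: 23.45
eef_pos: [426.3, -256.5, 29.5]
orientation: [[0.967, -0.255, 0.001], [-0.255, -0.967, -0.0], [0.001, -0.0, -1.0]]
ft_force: [-0.1, 0.8, -5.8]
grip_width: 0.719
finger_force: 55.0
```

servo_tool(
  steps=[
    {"claw": 60, "linear": [0, 0, 0.001], "rotation": [0, 0, 0]},
    {"claw": 60, "linear": [0, 0, 0.0015], "rotation": [0, 0, 0]},
    {"claw": 100, "linear": [0, 0, 0.001], "rotation": [0, 0, 0]},
    {"claw": 100, "linear": [0, 0, 0.001], "rotation": [0, 0, 0]},
    {"claw": 100, "linear": [0, 0, 0.001], "rotation": [0, 0, 0]},
    {"claw": 100, "linear": [0, 0, -0.03], "rotation": [0, 0, 0]},
    {"claw": 100, "linear": [0, 0, -0.09], "rotation": [0, 0, 0]},
    {"claw": 100, "linear": [0, 0, -0.15], "rotation": [0, 0, 0]},
    {"claw": 100, "linear": [0, 0, -0.17], "rotation": [0, 0, 0]},
    {"claw": 100, "linear": [0, 0, -0.17], "rotation": [0, 0, 0]},
  ],
)

```text
clock: 24.7
eef_pos: [427.0, -256.7, 201.0]
orientation: [[0.967, -0.255, 0.004], [-0.255, -0.967, -0.001], [0.004, -0.0, -1.0]]
ft_force: [0.9, -0.8, -0.9]
grip_width: 0.998
finger_force: 0.0
```

```bash
python3 gold.py 33 15; python3 look.py
python3 - <<'E'
from h import *
a=bot.get_image("scene");b=bot.get_image("wrist")[60:330]
cv2.imwrite("pics/16.png",np.vstack([a,b]))
for c in ["scene","top"]:
  bot.get_image(c); print([(t["conf"],onz(c,t["at"],0)) for t in bot.mark_of(c,"bottle")])
E
```

```text
24.7 [ 427.  -256.7  201. ]
gold 64 [239.3  33. ] [ 578.8 -274.5   33. ]
gold 47 [259.4 178.1] [ 425.4 -255.6   33. ]
gold 219 [417.7 266. ] [ 260.4 -424.6   33. ]
gold 135 [ 99.9 270.2] [359.3 -23.1  33. ]
gold 52 [262.5 303. ] [ 258.6 -216.1   33. ]
gold 14 [296.5 303. ] [ 246.9 -260.1   33. ]
24.75 [ 426.1 -256.4  199.4] [ 0.  0. -0. -0.  0.  0.] 1.0016809756380172 0.0
blue 716 [495.7  11.1] [ 537.1 -556.2    9. ] [478   0  34  28]
blue 346 [244.6  45.5] [ 569.3 -276.4    9. ] [220  19  42  40]
blue 291 [255.7 156.2] [ 446.5 -256.4    9. ] [230 145  59  39]
blue 217 [121.5 172.7] [469.6 -88.8   9. ] [113 163  19  20]
block 0.81 [148.0, 258.0] ((424.8813171386719, -254.80760192871094), (96.75862121582031, 98.2113037109375), 86.47417449951172)
block 0.68 [54.4, 235.8] ((578.3102416992188, -274.7323303222656), (97.99830627441406, 97.51844024658203), 0.6650413274765015)
[(0.68, array([746.71422452, 174.15450346,   0.        ])), (0.43, array([ 582.75340876, -280.2313058 ,    0.        ]))]
[(0.57, array([757.08314764, 181.60579126,   0.        ]))]
```

View pics/16.png

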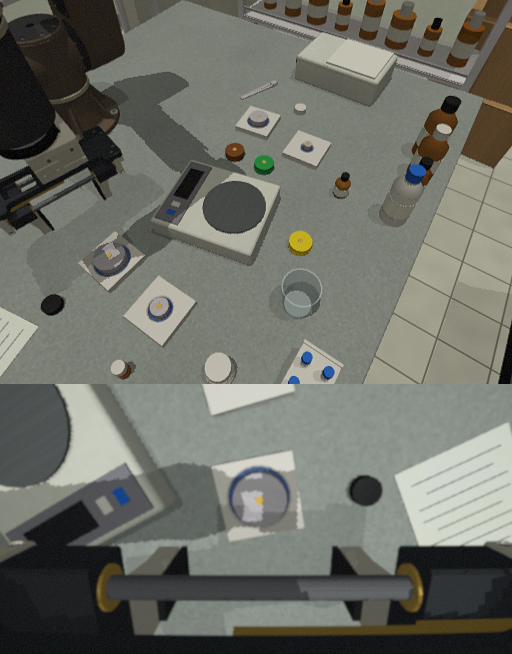

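All four weights lie in their wells: scene pixels a (110,255), b (258,118), c (160,307), d (307,146). The pan is empty, the bottle stands untouched at (343,185), and the gripper is clear.

```bash
python3 -c "
from workcell import bot
print(bot.job_done())"
```

```text
the job is handed in; nothing more can be done
None
```

All four weights were set down in their own wells, each within about 2 mm of its block's centre, with the bottle untouched, and the job was handed in at about 25 s; the judge's verdict was not shown.

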